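# Load a badge carrier into the engraver's sprung feed track

### The job

Load the small badge carrier into the engraver's feed track: use it to push the track's sprung follower right back until you feel its stop, then, keeping the follower back, lower the carrier level into the loading gap that opens behind the lips, down onto the track floor, and let go so that the spring slides it home under the lips against the front stop. Be gentle: no more than 25 N on the follower nor 40 N on the track; leave the wide carrier and the little jar where they stand.

Things in the scene. Friction and masses are not known exactly. Their poses are not given: they have to be found in the camera images.
- carrier_mid (a point): centre (half-way up) of the small badge carrier to load: loose black plastic block with a round steel blank on top, flat on the counter. 36 mm long (its x), 44 wide (its y), 24 high, 40 to 80 g; both ends alike. It goes in with its 36 mm along the track, 44 across. Hold it by the 44 mm width near its top, so that its end faces stay free
- carrier: the same small carrier as a body; origin at the centre of its underside, axes as above
- wide_carrier: look-alike carrier of another series, 36 x 64 x 24 mm (x, y, z), too wide for this track; leave it alone. Origin at the centre of its underside. It and the small carrier swap places between runs
- feeder: engraver with its feed track, fixed. Origin on the counter under the front stop's inner face, in the track's middle plane; x = feeding direction (to the white machine), y across, z up. In mm: track floor z = 30, 48 wide, from x = -112 (rear bracket) to 0 (front stop, 8 thick, top z = 60.5). Beyond it a throat 40 high, then from x = 90 the machine, 220 wide, 90 high, bridge to z = 170 over x = 175 to 225
- home (a point): where the carrier's centre is when home: feeder x = -18, y = 0, z = 42 mm. The track is covered from feeder x = -48 to the front stop: side walls (inner faces 47 mm apart at the front, widening to 57 at the entry) and on them two lips, underside z = 56.5, top z = 60.5, from y = 13 out to 33 mm on either side, an open slot between them
- gap (a point): centre of the loading gap, on the track floor (feeder x = -67.25, z = 30 mm), behind the lips; open above and, for fingers, at both sides (the floor is 48 wide; a foot plate 100 wide lies at z = 0 to 12). With the follower right back at its stop the gap is 38.5 mm long for the 36 mm carrier; any less far back and the carrier comes down on the lips
- push_face (a point): middle of the front face of the sprung steel follower's T-shaped plate, 80 mm above the counter, looking along the feeder's +x. The flat upright front face runs from z = 30.5 to 96 mm; the T's top, 36 mm wide, stands above the lips from z = 65 to 96; its stem runs in the slot. Pushed along the feeder's -x, it slides back. Track and follower are polished and slippery
- follower (a joint): how far the follower is pushed back, m: 0 = shut (as at the start, face 3 mm short of the front stop), about 0.033 with a carrier home, 0.0835 = right back on a hard stop. Its spring pushes it shut with 4.5 N when shut, 9 N when right back, plus 0.5 N friction and 25 N per m/s damping; it never stays back by itself
- bit_jar: small glass jar, 40 mm across, 45 mm high, between the carriers and the feeder; origin at the centre of its underside
Not all that is in view belongs to the job. What is shaped like the carrier but green or yellow is not meant.

How it is judged (in metres and radians):
On the way, in this order (a step that is already met when the one before it is completed fails the run):
1. the follower is pushed back to within 2.5 mm of its stop by the carrier (value of joint follower above 0.081 m and distance between carrier_mid and push_face below 0.06 m), for 0.1 s.
2. the carrier lies level on the track floor in the loading gap, the follower behind it (x of carrier_mid in the frame of feeder between -0.073 and -0.06 m and y of carrier_mid in the frame of feeder between -0.007 and 0.007 m and z of carrier_mid in the frame of feeder below 0.045 m and value of joint follower above 0.075 m and angle between carrier_mid's own z axis and vertical below 0.1 rad), for 0.1 s.
At the end, for the whole second after the job is handed in: The small carrier lies level on the track floor (within 0.1 rad, 3 mm), lengthwise along the track (0.12 rad), against the front stop (within 3 mm), centred within 4 mm; the follower has closed on it (joint 0.030 to 0.0365); all at rest and let go (x of carrier_mid in the frame of feeder between -0.021 and -0.016 m and y of carrier_mid in the frame of feeder between -0.004 and 0.004 m and z of carrier_mid in the frame of feeder between 0.039 and 0.045 m and angle between the x axis of carrier_mid and the x axis of feeder, either way round below 0.12 rad and angle between carrier_mid's own z axis and vertical below 0.1 rad and value of joint follower between 0.03 and 0.0365 m and linear speed of carrier below 0.01 m/s and velocity of joint follower below 0.005 m/s); the robot touches nothing.
It fails at once if the follower is pushed with more than 25 N (contact force between follower and anything else above 25 N).
It fails at once if the carrier is pressed on the track with more than 40 N (contact force between carrier and feeder above 40 N).
It fails at once if the robot presses on the feeder with more than 40 N (contact force between any of the arm, the fingers and feeder above 40 N).
It fails at once if the wide carrier or the jar is moved by more than 20 mm (distance of any of wide_carrier, bit_jar from where it was at the start of the episode above 0.02 m).
It also fails if it takes over 64 s, if anything falls off the work surface, if the arm or the gripper's body presses on something with over 40 N, if the wrist force passes 120 N, or if a joint passes its speed limit or range.

### The arm

A 7-joint arm with a two-finger parallel gripper is mounted at the origin on the work surface. World frame = base frame: x ahead of the robot, y to its left, z up, the work surface at z = 0. Lengths are in m, angles in degrees, forces in N, time in s.
With the tool pointing down it reaches from about 0.425 to 0.875 m from the base axis. Payload 4.7 kg.
Tool frame: the origin (TCP) lies at the very end of the fingers, on their centre line; the grasp point (between the pads) lies 19 mm behind it (env.grip_point_offset is the distance from the TCP to the grasp point, in m); z points along the fingers, y is the line along which they close (so a half turn about z gives the same grasp; the last joint's range is limited). The gripper opens to 87 mm and grips with 3 to 60 N. Pads are 19 mm wide; open, the fingers measure 117 mm over their backs; the gripper's body (75 mm by 190 mm) begins 51 mm behind the grasp point.
Start: joints at [67.099, 18.392, -4.016, 83.108, 1.295, 78.541, -3.26], TCP at [0.261, -0.595, 0.223] pointing down, gripper open.
Joint ranges: [-163.93, 163.93], [-17.29, 119.83], [-79.2, 71.16], [3.27, 140.29], [-89.18, 269.18], [5.43, 117.66], [-154.24, 154.24]. Speed limits (degrees/s): [147.25, 147.25, 180, 180, 180, 180, 180].

### API

Orientations are given as [roll, pitch, yaw] about the fixed x, y, z axes, in that order (R = Rz(yaw) Ry(pitch) Rx(roll)).
In Python, from cell import env gives the robot as it stands.
- The arm moves only by the tool jog_arm, never from a script. Its argument "motion" is a list of rows, each an object of numbers: "x", "y", "z": the shift along the tool's x, y, z in cm; "ax", "ay", "az": the turn, a rotation vector about the tool's x, y, z in degrees. In form: [{"x": .., "y": .., "z": .., "ax": .., "ay": .., "az": ..}, ...]. A call has exactly 5 rows; each row shifts and turns the commanded pose from where the row before left it, along the tool's axes as they then stand; what a row does not reach is not made up. A row lasts 1/10 s, in which the tool goes at most 50 mm and 8.59 degrees, less where a joint would pass 70% of its speed; a pose out of reach is approached as far as the arm can. A call is refused whole if a number of a shift passes 5 or a number of a turn 8.59, either way. A call with a gripper value outside its range is refused whole. "claw" is the gripper command: -1 is shut, 1 is fully open, values between are in proportion, set as the call begins (left out, the last holds). The fingers move at their own pace and stop on an object; "squeeze" is the grip in N (left out, the last holds). Time passes only in rows, so rows that do not move let the fingers close, or fill a call up. It gives the time, the measured TCP pose, the force, the opening and the grip force at its end, in the units of the state.
- env.get_obs(): the state, without advancing time (a new reading comes with each control period).
- env.read_camera(name): name is "side" or "top" or "wrist"; returns the picture (384x512x3 uint8, red, green, blue); there is no depth.
- env.camera_params(name): a dict with "fx", "fy", "cx", "cy" (pixels), "extrinsics" (4x4, takes a point from world to camera coordinates). Camera axes: x right, y up, looking along -z (the intrinsics and any distortion apply to the point x, -y, -z); pixel columns grow to the right and rows downward; lengths in m; the calibration is good to about 2 mm. A picture is of the moment at which its call begins: read the wrist's pose just before it. camera_params takes no time and is no camera call; for the wrist camera it gives the pose at the moment of the call.
- env.sign_off(): hands the job in; it is judged then, once.
The state is a dict: "time_s": time; "qpos": joint angles; "joint_velocities": joint speeds; "effort": joint torques, N m; "tool_pos": TCP position; "tool_rot": TCP orientation; "force": force on the tool from outside, world axes, zero at the start; "wrist_torque": the same for the moment, N m; "grip_width": finger opening in m; "grasp_force": force on a finger pad.
Only numpy, scipy, OpenCV 4.12 (cv2) and the standard library are available. Lean on these libraries where they do the work, as an engineer would, in place of code of your own. Each camera call takes 0.05 s, during which the arm holds its last target. There are 200 camera calls.

## Working session

There is one attempt and no reset: what is moved stays moved. The work goes in short steps, Python scripts to look and compute and a tool call to move; the robot and the scene stay as the last step left them, time stands still between calls to the robot, and variables do not carry over. Pictures are saved under pics/ and viewed, at most 10 in all, crops included, and the job is handed in when it is done.

Besides the shell and the picture viewer there is one more tool, called after "Call:" as a command line: name --argument value ..., lists and objects as JSON in quotes. jog_arm: Moves the arm, as the interface text tells. Its arguments: {"type":"object","properties":{"motion":{"type":"array"},"claw":{"type":"number"},"squeeze":{"type":"number"}},"required":["motion"]}

```bash
mkdir -p pics; ls; python3 - <<'E'
from cell import env
import cv2,numpy as np
o=env.get_obs(); print({k:np.round(v,3).tolist() for k,v in o.items()})
for n in("top","side"):
    im=env.read_camera(n); cv2.imwrite(f"pics/{n}0.png",im[:,:,::-1]); p=env.camera_params(n); print(n,p)
a=cv2.imread("pics/top0.png");b=cv2.imread("pics/side0.png")
E
```

```text
pics
{'time_s': 0.0, 'qpos': [67.099, 18.438, -4.014, 83.174, 1.295, 78.54, -3.26], 'joint_velocities': [-0.02, -0.067, -0.033, -0.054, -0.068, 0.047, -0.054], 'effort': [-0.001, -49.128, -0.405, -31.253, -0.064, 0.044, 0.0], 'tool_pos': [0.261, -0.595, 0.221], 'tool_rot': [-179.892, 0.006, 23.709], 'force': [-0.741, 0.626, -0.641], 'wrist_torque': [0.039, 0.021, 0.037], 'grasp_force': 0.0, 'grip_width': 0.087}
top {'fx': 444.2172949471333, 'fy': 444.2172949471333, 'cx': 262.0427760068249, 'cy': 192.16007378701173, 'extrinsics': array([[-0.02047039, -0.99978064,  0.00443094, -0.06700276],
       [ 0.98887861, -0.01959378,  0.14742859, -0.55049717],
       [-0.14730943,  0.00739958,  0.98906278, -0.84318132],
       [ 0.        ,  0.        ,  0.        ,  1.        ]])}
side {'fx': 383.15603554435063, 'fy': 383.15603554435063, 'cx': 255.40877691548278, 'cy': 193.9642817578333, 'extrinsics': array([[ 0.76653446, -0.64188803,  0.02011643, -0.48943051],
       [ 0.37576387,  0.47369434,  0.79650185, -0.2489053 ],
       [-0.52079404, -0.60298709,  0.60430137, -0.56974939],
       [ 0.        ,  0.        ,  0.        ,  1.        ]])}
```

View pics/top0.png

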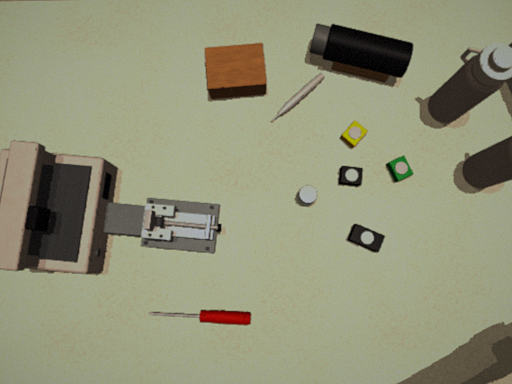

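View pics/side0.png

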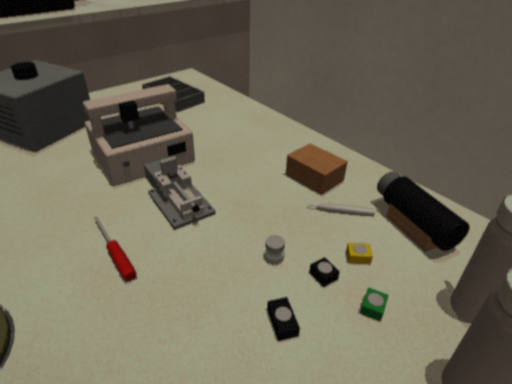

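The top view shows the feeder (foot plate about x 142–220, y 198–252, track pointing left to the machine). The small carrier is at about (351,176), the wide one at (366,238) and the jar at (308,196). The side view agrees. Next I'll make a rough localisation.

```bash
cat > h.py <<'E'
from cell import env
import cv2,numpy as np
from scipy.spatial.transform import Rotation as R
def ray(p,u,v):
    E=p["extrinsics"]; d=np.array([(u-p["cx"])/p["fx"],-(v-p["cy"])/p["fy"],-1.])
    return -E[:3,:3].T@E[:3,3], E[:3,:3].T@d
def onz(p,u,v,z):
    c,d=ray(p,u,v); return c+d*(z-c[2])/d[2]
def proj(p,X):
    q=p["extrinsics"]@np.r_[X,1]; return p["cx"]+p["fx"]*q[0]/-q[2], p["cy"]-p["fy"]*q[1]/-q[2]
def tool():
    o=env.get_obs(); return np.array(o["tool_pos"]),R.from_euler("xyz",o["tool_rot"],degrees=True)
E
python3 - <<'E'
from h import *
p=env.camera_params("top"); a=cv2.imread("pics/top0.png")
for n,u,v,z in [("small",351,176,.024),("wide",366,238,.024),("jar",308,196,.045),("gr",400,168,.024),("yel",354,133,.024)]:
    print(n,onz(p,u,v,z).round(4))
g=cv2.cvtColor(a,cv2.COLOR_BGR2GRAY)
for n,(u0,v0,u1,v1) in {"small":(335,160,368,192),"wide":(345,220,388,256)}.items():
    m=(g[v0:v1,u0:u1]<60).astype(np.uint8); c=max(cv2.findContours(m,0,2)[0],key=cv2.contourArea); print(n,cv2.minAreaRect(c),u0,v0)
print(env.camera_params("wrist"))
c=cv2.resize(a[150:280,90:250],None,fx=4.5,fy=4.5,interpolation=cv2.INTER_CUBIC); cv2.imwrite("pics/f.png",c)
E
```

```text
small [ 0.5813 -0.2605  0.024 ]
wide [ 0.4548 -0.2842  0.024 ]
jar [ 0.5389 -0.1688  0.045 ]
gr [ 0.596  -0.3618  0.024 ]
yel [ 0.6717 -0.2712  0.024 ]
small ((15.084615707397461, 15.823076248168945), (22.450286865234375, 18.729244232177734), 7.125016689300537) 335 160
wide ((20.33620834350586, 17.715517044067383), (33.22052764892578, 18.38290023803711), 23.198591232299805) 345 220
{'fx': 264.62978341870365, 'fy': 264.62978341870365, 'cx': 253.91538925468382, 'cy': 192.858885588487, 'extrinsics': array([[ 0.40295217, -0.91521896, -0.0019498 , -0.6487971 ],
       [ 0.87989478,  0.38798408, -0.27432377,  0.03309008],
       [ 0.2518228 ,  0.10882374,  0.96163541, -0.39138414],
       [ 0.        ,  0.        ,  0.        ,  1.        ]])}
```

View pics/f.png

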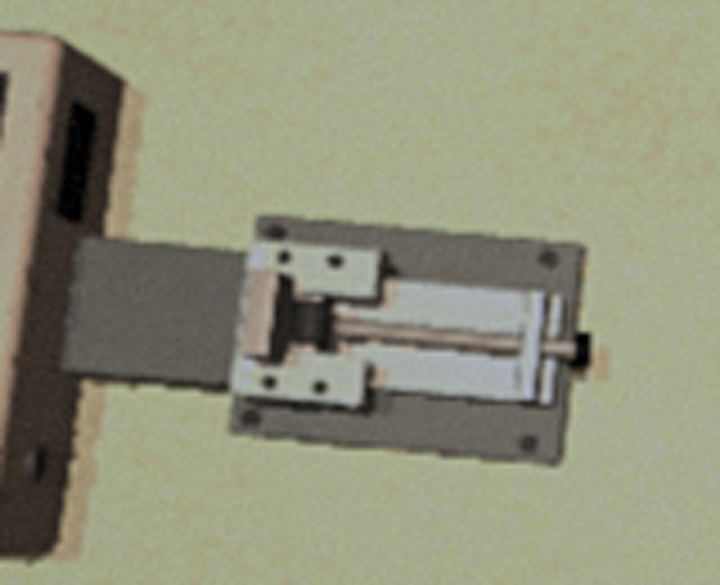

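```bash
python3 - <<'E'
from h import *
p=env.camera_params("top")
f=lambda u,v,z: onz(p,(u+.5)/4.5-.5+90,(v+.5)/4.5-.5+150,z)
pl=[f(*c,.012) for c in[(258,216),(585,245),(557,463),(232,430)]]
lp=[f(*c,.0605) for c in[(382,250),(378,298),(372,362),(365,408)]]
for x in pl+lp: print(x.round(4))
d=(pl[0]-pl[1]+pl[3]-pl[2])[:2]; print("plate ang",np.degrees(np.arctan2(d[1],d[0])))
l=(lp[0]-lp[3])[:2];print("lip ang (perp)",np.degrees(np.arctan2(l[1],l[0])),np.linalg.norm(l))
ph=np.arctan2(d[1],d[0]);ex=np.array([np.cos(ph),np.sin(ph)]);ey=np.array([-ex[1],ex[0]])
mid=np.mean(pl,0)[:2];lm=np.mean(lp,0)[:2];print("mid y",mid@ey,lm@ey,"org",lm+.048*ex)
# wrist cam in tool frame
o=env.get_obs();P=env.camera_params("wrist");E=P["extrinsics"];T=R.from_euler("xyz",o["tool_rot"],degrees=True).as_matrix()
print("cam in tool",T.T@(-E[:3,:3].T@E[:3,3]-o["tool_pos"]),"look",T.T@(-E[2,:3]))
E
```

```text
[0.5467 0.1579 0.012 ]
[0.5305 0.0091 0.012 ]
[0.4324 0.0222 0.012 ]
[0.4501 0.1678 0.012 ]
[0.524  0.092  0.0605]
[0.5033 0.0935 0.0605]
[0.476  0.0959 0.0605]
[0.4565 0.0987 0.0605]
plate ang 83.42816817753928
lip ang (perp) -5.619249600729523 0.06782754444306625
mid y -0.4764841575747589 -0.47588401384176576 org [0.49547192 0.14270343]
cam in tool [ 0.07620786 -0.00030076 -0.16262127] look [-2.74221884e-01  4.55219386e-05  9.61666447e-01]
```

Call:
jog_arm --motion '[{"x": 1.4, "y": -1.2}, {"x": 2.7, "y": -2.5}, {"x": 3.0, "y": -2.7}, {"x": 3.0, "y": -2.7}, {"x": 3.0, "y": -2.7}]' --claw 1 --squeeze 30

```text
$.motion[0]: bad value
```

Call:
jog_arm --motion '[{"x": 3.0, "y": -2.7}, {"x": 3.0, "y": -2.7}, {"x": 2.4, "y": -2.3, "az": 8}, {"az": 8}, {"az": 8}]'

```text
$.motion[0]: bad value
```

Call:
jog_arm --motion '[{"az": 8}, {"x": 3.0, "y": -1.6, "z": 2}, {"x": 3.5, "y": -1.8, "z": 2}, {"x": 3.5, "y": -1.8, "z": 2}, {"x": 3.5, "y": -1.8, "z": 2}]'

```text
$.motion[0]: bad value
```

Call:
jog_arm --motion '[{"x": 3.3, "y": -1.8, "z": 1.5}, {"x": 2.0, "y": -1.0, "z": 0.5}, {}, {}, {}]'

```text
$.motion[0]: bad value
```

```bash
python3 - <<'E'
from h import *
import pickle
o=env.get_obs(); P=env.camera_params("wrist"); im=env.read_camera("wrist")[:,:,::-1].copy(); cv2.imwrite("pics/w1.png",im)
pickle.dump((P,o),open("w1.pkl","wb")); print(o["tool_pos"],o["tool_rot"],o["qpos"])
print("expected px",proj(P,[.5813,-.2605,.024]))
E
```

```text
[ 0.26109399 -0.594706    0.22156793] [-1.79900681e+02  6.19758442e-03  2.37099590e+01] [67.09986253 18.43461717 -4.01515849 83.16849759  1.29556312 78.54146754
 -3.25954977]
expected px (np.float64(67.61182941651728), np.float64(-269.1316557372569))
```

View pics/w1.png

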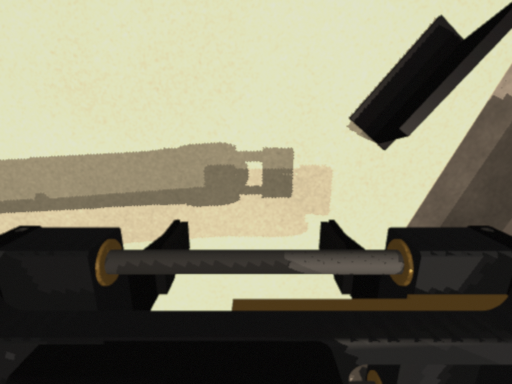

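All six keys are needed in each row. The wrist view shows the gripper across rows 220–384, with free view above that, towards tool +x.

Call:
jog_arm --motion '[{"x": 1.4, "y": -1.2, "z": 0, "ax": 0, "ay": 0, "az": 0}, {"x": 2.7, "y": -2.5, "z": 0, "ax": 0, "ay": 0, "az": 0}, {"x": 3.0, "y": -2.7, "z": 0, "ax": 0, "ay": 0, "az": 0}, {"x": 3.0, "y": -2.7, "z": 0, "ax": 0, "ay": 0, "az": 0}, {"x": 3.0, "y": -2.7, "z": 0, "ax": 0, "ay": 0, "az": 0}]' --claw 1 --squeeze 30

```text
time_s: 0.65
tool_pos: [0.3342, -0.4328, 0.2222]
tool_rot: [-180.0, 0.0, 23.7]
force: [0.8, -0.0, 0.9]
grip_width: 0.0868
grasp_force: 0.0
```

Call:
jog_arm --motion '[{"x": 3.0, "y": -2.7, "z": 0, "ax": 0, "ay": 0, "az": 0}, {"x": 3.0, "y": -2.7, "z": 0, "ax": 0, "ay": 0, "az": 0}, {"x": 2.4, "y": -2.3, "z": 0, "ax": 0, "ay": 0, "az": 8}, {"x": 0, "y": 0, "z": 0, "ax": 0, "ay": 0, "az": 8}, {"x": 0, "y": 0, "z": 0, "ax": 0, "ay": 0, "az": 8}]'

```text
time_s: 1.15
tool_pos: [0.3804, -0.3287, 0.2226]
tool_rot: [180.0, 0.0, -0.4]
force: [-1.1, -0.6, 0.3]
grip_width: 0.0869
grasp_force: 0.0
```

Call:
jog_arm --motion '[{"x": 0, "y": 0, "z": 0, "ax": 0, "ay": 0, "az": 8}, {"x": 3.0, "y": -1.6, "z": 2, "ax": 0, "ay": 0, "az": 0}, {"x": 3.5, "y": -1.8, "z": 2, "ax": 0, "ay": 0, "az": 0}, {"x": 3.5, "y": -1.8, "z": 2, "ax": 0, "ay": 0, "az": 0}, {"x": 3.5, "y": -1.8, "z": 2, "ax": 0, "ay": 0, "az": 0}]'

```text
time_s: 1.65
tool_pos: [0.5245, -0.28, 0.1417]
tool_rot: [180.0, -0.0, -8.3]
force: [-0.4, 0.4, 1.3]
grip_width: 0.0868
grasp_force: 0.0
```

Call:
jog_arm --motion '[{"x": 3.3, "y": -1.8, "z": 1.5, "ax": 0, "ay": 0, "az": 0}, {"x": 2.0, "y": -1.0, "z": 0.5, "ax": 0, "ay": 0, "az": 0}, {"x": 0, "y": 0, "z": 0, "ax": 0, "ay": 0, "az": 0}, {"x": 0, "y": 0, "z": 0, "ax": 0, "ay": 0, "az": 0}, {"x": 0, "y": 0, "z": 0, "ax": 0, "ay": 0, "az": 0}]'

```text
time_s: 2.15
tool_pos: [0.5789, -0.2616, 0.1228]
tool_rot: [179.9, 0.0, -8.4]
force: [0.1, 0.5, -0.0]
grip_width: 0.0871
grasp_force: 0.0
```

```bash
python3 - <<'E'
from h import *
import pickle
o=env.get_obs(); P=env.camera_params("wrist"); im=env.read_camera("wrist")[:,:,::-1].copy(); cv2.imwrite("pics/w2.png",im)
pickle.dump((P,o),open("w2.pkl","wb")); print(o["tool_pos"],o["tool_rot"],o["qpos"],o["time_s"])
print("expected px",proj(P,[.5813,-.2605,.024]))
E
```

```text
[ 0.57888766 -0.26158575  0.12279647] [ 1.79937170e+02  2.62358743e-02 -8.38472536e+00] [ 38.459161    21.61000956 -20.72409111  91.79000094   8.1466262
  68.0965174  -82.36382537] 2.15
expected px (np.float64(253.21690889252574), np.float64(191.946246058939))
```

View pics/w2.png

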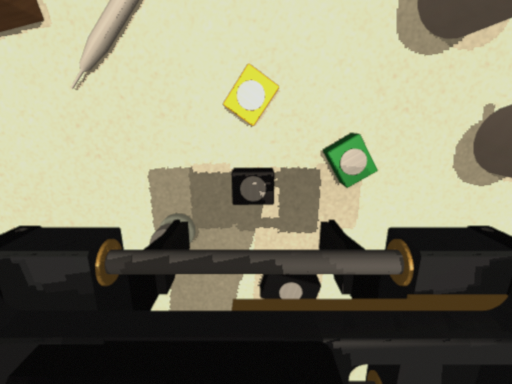

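The small carrier is at about (253,187), spanning x 232–274 and y 168–205, square to the tool. The jar is at (180,228), clear of the fingers. The wide carrier is at (290,285).

```bash
python3 - <<'E'
from h import *
import pickle
P,o=pickle.load(open("w2.pkl","rb")); im=cv2.imread("pics/w2.png"); g=im.max(2)
u0,v0=222,155; c=g[v0:218,u0:286]
m=cv2.morphologyEx((c<48).astype(np.uint8),cv2.MORPH_CLOSE,np.ones((3,3)))
k=max(cv2.findContours(m,0,2)[0],key=cv2.contourArea); k=cv2.convexHull(k); r=cv2.minAreaRect(k); print(r, "bbox",cv2.boundingRect(k))
b=cv2.boxPoints(r)+[u0,v0]
w=np.array([onz(P,*q,.024) for q in b]);print(w.round(4), np.linalg.norm(np.diff(w,axis=0),axis=1).round(4))
print("centre",w.mean(0)); e=w[1]-w[0]; print("edge ang",np.degrees(np.arctan2(e[1],e[0])))
# disc by brightness
hsv=cv2.cvtColor(im,cv2.COLOR_BGR2HSV)[v0:218,u0:286]
d=((c>62)&(c<150)).astype(np.uint8)*0; y,x=np.mgrid[0:c.shape[0],0:c.shape[1]]
hull=cv2.fillConvexPoly(np.zeros_like(m),k,1); hull=cv2.erode(hull,np.ones((5,5)))
mm=(hull>0)&(c>55); print("disc px",x[mm].mean()+u0,y[mm].mean()+v0,mm.sum(), onz(P,x[mm].mean()+u0,y[mm].mean()+v0,.025))
E
```

```text
((30.5, 31.5), (35.0, 41.0), 90.0) bbox (10, 14, 42, 36)
[[ 0.608  -0.243   0.024 ]
 [ 0.602  -0.2836  0.024 ]
 [ 0.5654 -0.279   0.024 ]
 [ 0.5716 -0.2368  0.024 ]] [0.0411 0.0369 0.0426]
centre [ 0.58677498 -0.26056792  0.024     ]
edge ang -98.34226912310712
disc px 252.8256704980843 188.2088122605364 522 [ 0.58554832 -0.26072438  0.025     ]
```

Call:
jog_arm --motion '[{"x": 0.3, "y": -0.1, "z": 2, "ax": 0, "ay": 0, "az": 0}, {"x": 0.3, "y": -0.1, "z": 2.5, "ax": 0, "ay": 0, "az": 0}, {"x": 0, "y": 0, "z": 2.5, "ax": 0, "ay": 0, "az": 0}, {"x": 0, "y": 0, "z": 2.2, "ax": 0, "ay": 0, "az": 0}, {"x": 0, "y": 0, "z": 1.2, "ax": 0, "ay": 0, "az": 0}]'

```text
time_s: 2.7
tool_pos: [0.5842, -0.2601, 0.0172]
tool_rot: [180.0, 0.1, -8.4]
force: [-0.9, 0.1, 0.8]
grip_width: 0.0871
grasp_force: 0.0
```

Call:
jog_arm --motion '[{"x": 0, "y": 0, "z": 0.6, "ax": 0, "ay": 0, "az": 0}, {"x": 0, "y": 0, "z": 0.4, "ax": 0, "ay": 0, "az": 0}, {"x": 0, "y": 0, "z": 0.3, "ax": 0, "ay": 0, "az": 0}, {"x": 0, "y": 0, "z": 0, "ax": 0, "ay": 0, "az": 0}, {"x": 0, "y": 0, "z": 0, "ax": 0, "ay": 0, "az": 0}]'

```text
time_s: 3.2
tool_pos: [0.5867, -0.2594, 0.0063]
tool_rot: [180.0, -0.1, -8.3]
force: [0.0, -0.6, 0.0]
grip_width: 0.0867
grasp_force: 0.0
```

Call:
jog_arm --motion '[{"x": -0.1, "y": 0, "z": 0.2, "ax": 0, "ay": 0, "az": 0}, {"x": 0, "y": 0, "z": 0, "ax": 0, "ay": 0, "az": 0}, {"x": 0, "y": 0, "z": 0, "ax": 0, "ay": 0, "az": 0}, {"x": 0, "y": 0, "z": 0, "ax": 0, "ay": 0, "az": 0}, {"x": 0, "y": 0, "z": 0, "ax": 0, "ay": 0, "az": 0}]' --claw -0.1 --squeeze 30

```text
time_s: 3.7
tool_pos: [0.5852, -0.2591, 0.0036]
tool_rot: [180.0, -0.0, -8.3]
force: [-0.4, -0.2, 0.7]
grip_width: 0.0552
grasp_force: 0.0
```

Call:
jog_arm --motion '[{"x": 0, "y": 0, "z": 0, "ax": 0, "ay": 0, "az": 0}, {"x": 0, "y": 0, "z": 0, "ax": 0, "ay": 0, "az": 0}, {"x": 0, "y": 0, "z": 0, "ax": 0, "ay": 0, "az": 0}, {"x": 0, "y": 0, "z": 0, "ax": 0, "ay": 0, "az": 0}, {"x": 0, "y": 0, "z": 0, "ax": 0, "ay": 0, "az": 0}]' --claw -0.3 --squeeze 30

```text
time_s: 4.2
tool_pos: [0.5852, -0.2592, 0.0036]
tool_rot: [180.0, -0.0, -8.3]
force: [-0.7, -0.7, -0.3]
grip_width: 0.0439
grasp_force: 30.0
```

Call:
jog_arm --motion '[{"x": 0, "y": 0, "z": -1, "ax": 0, "ay": 0, "az": 0}, {"x": 0, "y": 0, "z": -3, "ax": 0, "ay": 0, "az": 0}, {"x": 0, "y": 0, "z": -4, "ax": 0, "ay": 0, "az": -4}, {"x": 0, "y": 0, "z": -3.5, "ax": 0, "ay": 0, "az": -8}, {"x": 0, "y": 0, "z": -1.5, "ax": 0, "ay": 0, "az": -8}]'

```text
time_s: 4.7
tool_pos: [0.5873, -0.2594, 0.1386]
tool_rot: [179.8, -0.3, 12.1]
force: [0.9, 0.4, 0.1]
grip_width: 0.0438
grasp_force: 30.0
```

Call:
jog_arm --motion '[{"x": 0, "y": 0, "z": 0, "ax": 0, "ay": 0, "az": -8}, {"x": 0, "y": 0, "z": 0, "ax": 0, "ay": 0, "az": -8}, {"x": 0, "y": 0, "z": 0, "ax": 0, "ay": 0, "az": -8}, {"x": 0, "y": 0, "z": 0, "ax": 0, "ay": 0, "az": -8}, {"x": 0, "y": 0, "z": 0, "ax": 0, "ay": 0, "az": -8}]'

```text
time_s: 5.2
tool_pos: [0.5852, -0.2588, 0.1342]
tool_rot: [180.0, -0.0, 52.1]
force: [-0.4, 0.4, -1.4]
grip_width: 0.0437
grasp_force: 30.0
```

Call:
jog_arm --motion '[{"x": 0, "y": 0, "z": 0, "ax": 0, "ay": 0, "az": -8}, {"x": 0, "y": 0, "z": 0, "ax": 0, "ay": 0, "az": -8}, {"x": 0, "y": 0, "z": 0, "ax": 0, "ay": 0, "az": -8}, {"x": 0, "y": 0, "z": 0, "ax": 0, "ay": 0, "az": -8}, {"x": 0, "y": 0, "z": 0, "ax": 0, "ay": 0, "az": 0}]'

```text
time_s: 5.7
tool_pos: [0.5851, -0.2589, 0.134]
tool_rot: [180.0, -0.0, 83.7]
force: [-0.7, 0.4, -1.2]
grip_width: 0.0438
grasp_force: 30.0
```

Call:
jog_arm --motion '[{"x": 1.5, "y": -0.5, "z": 0, "ax": 0, "ay": 0, "az": 0}, {"x": 3, "y": -1, "z": 0, "ax": 0, "ay": 0, "az": 0}, {"x": 4, "y": -1.2, "z": 0, "ax": 0, "ay": 0, "az": 0}, {"x": 4, "y": -1.2, "z": 0, "ax": 0, "ay": 0, "az": 0}, {"x": 4, "y": -1.2, "z": 0, "ax": 0, "ay": 0, "az": 0}]'

```text
time_s: 6.2
tool_pos: [0.5516, -0.0865, 0.1338]
tool_rot: [180.0, 0.0, 83.6]
force: [-0.1, 0.7, -1.2]
grip_width: 0.0439
grasp_force: 30.0
```

Call:
jog_arm --motion '[{"x": 4, "y": -1.2, "z": 0, "ax": 0, "ay": 0, "az": 0}, {"x": 4, "y": -1.2, "z": 0, "ax": 0, "ay": 0, "az": 0}, {"x": 4, "y": -1.2, "z": 0, "ax": 0, "ay": 0, "az": 0}, {"x": 4, "y": -1.2, "z": 0, "ax": 0, "ay": 0, "az": 0}, {"x": 4, "y": -1.2, "z": 0, "ax": 0, "ay": 0, "az": 0}]'

```text
time_s: 6.7
tool_pos: [0.5133, 0.1185, 0.1338]
tool_rot: [180.0, 0.0, 83.6]
force: [0.9, -0.2, -0.2]
grip_width: 0.0439
grasp_force: 30.0
```

Call:
jog_arm --motion '[{"x": 3.5, "y": -1.2, "z": 0, "ax": 0, "ay": 0, "az": 0}, {"x": 2.1, "y": -0.7, "z": 0, "ax": 0, "ay": 0, "az": 0}, {"x": 1, "y": -0.3, "z": 0, "ax": 0, "ay": 0, "az": 0}, {"x": 0, "y": 0, "z": 0, "ax": 0, "ay": 0, "az": 0}, {"x": 0, "y": 0, "z": 0, "ax": 0, "ay": 0, "az": 0}]'

```text
time_s: 7.2
tool_pos: [0.5004, 0.1827, 0.1334]
tool_rot: [180.0, 0.1, 83.6]
force: [0.0, -0.2, -0.4]
grip_width: 0.0437
grasp_force: 30.0
```

```bash
python3 - <<'E'
from h import *
import pickle
o=env.get_obs(); P=env.camera_params("wrist"); im=env.read_camera("wrist")[:,:,::-1].copy(); cv2.imwrite("pics/w3.png",im)
Q=env.camera_params("top"); t=env.read_camera("top")[:,:,::-1].copy(); cv2.imwrite("pics/top3.png",t)
s=env.read_camera("side")[:,:,::-1].copy(); cv2.imwrite("pics/side3.png",s)
pickle.dump((P,o),open("w3.pkl","wb")); print(o["tool_pos"],o["tool_rot"],o["qpos"],o["time_s"])
F=np.array([.4955,.1427]);a=np.radians(83.6);ex=np.array([np.cos(a),np.sin(a)]);ey=np.array([-ex[1],ex[0]])
for n,x,y,z in[("Ttop L",-3,18,96),("Ttop R",-3,-18,96),("lip",-48,33,60.5),("lip",-48,-33,60.5),("stop",0,0,60.5)]:
    w=np.r_[F+ex*x/1e3+ey*y/1e3,z/1e3];print(n,np.round(proj(P,w),1))
d=o["tool_pos"][:2]-F;print("tool in feeder mm",d@ex*1e3,d@ey*1e3)
E
```

```text
[0.50036091 0.18266681 0.13340711] [1.79994288e+02 7.39457893e-02 8.36037147e+01] [ 23.02407708  13.50948306 -51.22973922 104.83965266  11.4772994
  67.05991333 -38.34640494] 7.2
Ttop L [231.3 263.1]
Ttop R [273.6 263.1]
lip [220.5 283.7]
lip [284.8 283.7]
stop [252.7 241.1]
tool in feeder mm 40.25957343013746 -0.37555661600615026
```

View pics/w3.png

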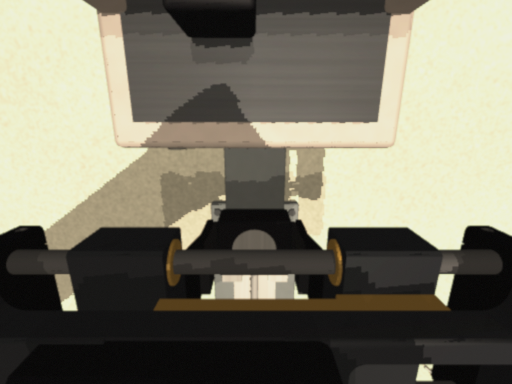

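The carrier sits centred in the fingers (disc at 254,243), and the machine edge at row 147 is level, so yaw is good. The throat spans about x 224–288 and the lip fronts about x 218–294. Next I'll measure the lateral offset.

```bash
python3 - <<'E'
from h import *
import pickle
P,o=pickle.load(open("w3.pkl","rb")); im=cv2.imread("pics/w3.png"); g=cv2.cvtColor(im,cv2.COLOR_BGR2GRAY).astype(int)
for v in(165,180,193,206,210,214): print(v,g[v,206:306:2].tolist())
for v in (135,142):
    r=im[v].astype(int); s=np.where((r[:,2]-r[:,1])>12)[0]; print(v,s.min(),s.max(),s[:3],s[-3:])
# machine front edge row at several cols
for u in(140,180,220,300,340,380): c=g[130:170,u]; print(u,130+np.argmin(np.diff(c)))
c=cv2.resize(cv2.imread("pics/top3.png")[150:280,90:250],None,fx=4.5,fy=4.5,interpolation=cv2.INTER_CUBIC)
d=cv2.resize(cv2.imread("pics/side3.png")[120:250,100:260],None,fx=4.5,fy=4.5,interpolation=cv2.INTER_CUBIC)
cv2.imwrite("pics/f3.png",cv2.resize(np.vstack([c,d]),None,fx=.51,fy=.51))
E
```

```text
165 [150, 152, 157, 160, 157, 156, 159, 156, 154, 121, 90, 92, 93, 93, 93, 92, 92, 92, 92, 93, 93, 93, 92, 92, 91, 92, 91, 91, 92, 92, 91, 90, 91, 91, 90, 91, 91, 91, 91, 90, 146, 163, 232, 236, 236, 193, 156, 152, 155, 160]
180 [120, 126, 125, 122, 119, 118, 122, 124, 123, 103, 87, 90, 90, 80, 80, 79, 88, 92, 92, 91, 91, 90, 80, 78, 79, 87, 91, 91, 91, 90, 88, 79, 71, 70, 70, 68, 69, 69, 69, 75, 117, 163, 204, 216, 212, 128, 122, 124, 124, 124]
193 [122, 126, 123, 120, 122, 119, 119, 118, 117, 114, 70, 70, 69, 69, 70, 69, 70, 69, 70, 70, 70, 70, 70, 70, 70, 69, 69, 69, 69, 69, 69, 70, 68, 68, 69, 70, 69, 69, 68, 90, 122, 124, 123, 155, 154, 150, 134, 117, 121, 125]
206 [219, 219, 182, 134, 138, 138, 136, 138, 139, 135, 76, 69, 69, 70, 69, 69, 69, 69, 69, 71, 70, 69, 69, 68, 69, 69, 70, 70, 69, 69, 70, 69, 69, 68, 68, 69, 69, 70, 68, 118, 141, 141, 141, 143, 159, 161, 171, 224, 218, 221]
210 [223, 220, 192, 135, 108, 80, 78, 61, 42, 17, 13, 12, 13, 13, 11, 14, 13, 13, 13, 13, 12, 14, 14, 14, 13, 14, 10, 13, 13, 13, 12, 11, 13, 14, 14, 14, 12, 12, 12, 20, 55, 107, 77, 84, 125, 162, 171, 224, 222, 221]
214 [226, 220, 210, 137, 118, 88, 86, 37, 10, 11, 12, 11, 8, 12, 8, 11, 11, 10, 13, 10, 12, 12, 11, 9, 10, 10, 13, 13, 9, 10, 10, 10, 11, 10, 10, 12, 11, 11, 10, 11, 11, 51, 90, 90, 117, 158, 197, 225, 225, 220]
135 114 395 [114 115 116] [393 394 395]
142 116 393 [116 117 118] [391 392 393]
140 156
180 146
220 140
300 146
340 146
380 146
```

View pics/f3.png

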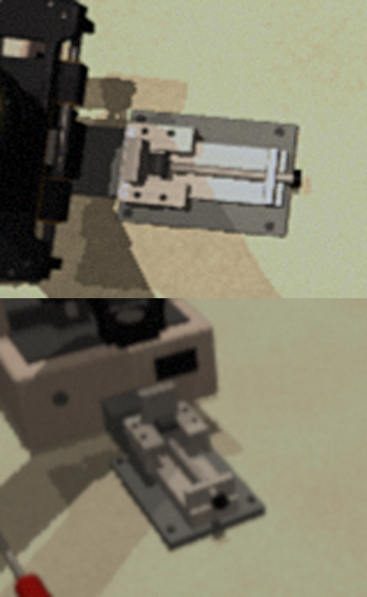

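Lateral centring is within about 1 mm (throat, lips and machine all centre at column ≈254.6). Next I lower and start the push.

Call:
jog_arm --motion '[{"x": 0, "y": 0, "z": 1.5, "ax": 0, "ay": 0, "az": 0}, {"x": 0, "y": 0, "z": 2, "ax": 0, "ay": 0, "az": 0}, {"x": 0, "y": 0, "z": 1.8, "ax": 0, "ay": 0, "az": 0}, {"x": 0, "y": 0, "z": 1, "ax": 0, "ay": 0, "az": 0}, {"x": 0, "y": 0, "z": 0, "ax": 0, "ay": 0, "az": 0}]' --squeeze 40

```text
time_s: 7.85
tool_pos: [0.4988, 0.183, 0.0684]
tool_rot: [-179.8, 0.1, 83.7]
force: [-0.3, -0.0, -1.3]
grip_width: 0.0437
grasp_force: 40.0
```

Call:
jog_arm --motion '[{"x": -0.4, "y": 0, "z": 0, "ax": 0, "ay": 0, "az": 0}, {"x": -0.4, "y": 0, "z": 0, "ax": 0, "ay": 0, "az": 0}, {"x": -0.4, "y": 0, "z": 0, "ax": 0, "ay": 0, "az": 0}, {"x": -0.4, "y": 0, "z": 0, "ax": 0, "ay": 0, "az": 0}, {"x": -0.4, "y": 0, "z": 0, "ax": 0, "ay": 0, "az": 0}]'

```text
time_s: 8.35
tool_pos: [0.4983, 0.1635, 0.0709]
tool_rot: [180.0, 0.0, 83.7]
force: [0.5, 0.0, -0.7]
grip_width: 0.0437
grasp_force: 40.0
```

Call:
jog_arm --motion '[{"x": -0.2, "y": 0, "z": 0, "ax": 0, "ay": 0, "az": 0}, {"x": -0.2, "y": 0, "z": 0, "ax": 0, "ay": 0, "az": 0}, {"x": -0.2, "y": 0, "z": 0, "ax": 0, "ay": 0, "az": 0}, {"x": -0.2, "y": 0, "z": 0, "ax": 0, "ay": 0, "az": 0}, {"x": -0.2, "y": 0, "z": 0, "ax": 0, "ay": 0, "az": 0}]'

```text
time_s: 8.85
tool_pos: [0.4972, 0.1565, 0.0709]
tool_rot: [179.9, -0.2, 83.8]
force: [1.3, 5.8, -2.8]
grip_width: 0.0438
grasp_force: 40.0
```

Call:
jog_arm --motion '[{"x": -0.4, "y": 0, "z": 0, "ax": 0, "ay": 0, "az": 0}, {"x": -0.4, "y": 0, "z": 0, "ax": 0, "ay": 0, "az": 0}, {"x": -0.4, "y": 0, "z": 0, "ax": 0, "ay": 0, "az": 0}, {"x": -0.4, "y": 0, "z": 0, "ax": 0, "ay": 0, "az": 0}, {"x": -0.4, "y": 0, "z": 0, "ax": 0, "ay": 0, "az": 0}]'

```text
time_s: 9.35
tool_pos: [0.4951, 0.1373, 0.0709]
tool_rot: [179.9, -0.3, 83.8]
force: [0.8, 7.2, -2.0]
grip_width: 0.0436
grasp_force: 40.0
```

Call:
jog_arm --motion '[{"x": -0.4, "y": 0, "z": 0, "ax": 0, "ay": 0, "az": 0}, {"x": -0.4, "y": 0, "z": 0, "ax": 0, "ay": 0, "az": 0}, {"x": -0.4, "y": 0, "z": 0, "ax": 0, "ay": 0, "az": 0}, {"x": -0.4, "y": 0, "z": 0, "ax": 0, "ay": 0, "az": 0}, {"x": -0.4, "y": 0, "z": 0, "ax": 0, "ay": 0, "az": 0}]'

```text
time_s: 9.85
tool_pos: [0.4928, 0.118, 0.0709]
tool_rot: [179.9, -0.3, 83.8]
force: [1.0, 8.2, -2.6]
grip_width: 0.0435
grasp_force: 40.0
```

Call:
jog_arm --motion '[{"x": -0.4, "y": 0, "z": 0, "ax": 0, "ay": 0, "az": 0}, {"x": -0.4, "y": 0, "z": 0, "ax": 0, "ay": 0, "az": 0}, {"x": -0.4, "y": 0, "z": 0, "ax": 0, "ay": 0, "az": 0}, {"x": -0.4, "y": 0, "z": 0, "ax": 0, "ay": 0, "az": 0}, {"x": -0.4, "y": 0, "z": 0, "ax": 0, "ay": 0, "az": 0}]'

```text
time_s: 10.35
tool_pos: [0.4906, 0.0986, 0.0709]
tool_rot: [179.9, -0.3, 83.8]
force: [0.8, 9.1, -2.6]
grip_width: 0.0441
grasp_force: 40.0
```

Call:
jog_arm --motion '[{"x": -0.3, "y": 0, "z": 0, "ax": 0, "ay": 0, "az": 0}, {"x": -0.3, "y": 0, "z": 0, "ax": 0, "ay": 0, "az": 0}, {"x": -0.3, "y": 0, "z": 0, "ax": 0, "ay": 0, "az": 0}, {"x": -0.3, "y": 0, "z": 0, "ax": 0, "ay": 0, "az": 0}, {"x": -0.3, "y": 0, "z": 0, "ax": 0, "ay": 0, "az": 0}]'

```text
time_s: 10.85
tool_pos: [0.489, 0.084, 0.0709]
tool_rot: [179.9, -0.3, 83.8]
force: [1.3, 9.4, -2.4]
grip_width: 0.0435
grasp_force: 40.0
```

Call:
jog_arm --motion '[{"x": -0.1, "y": 0, "z": 0, "ax": 0, "ay": 0, "az": 0}, {"x": -0.1, "y": 0, "z": 0, "ax": 0, "ay": 0, "az": 0}, {"x": -0.1, "y": 0, "z": 0, "ax": 0, "ay": 0, "az": 0}, {"x": -0.1, "y": 0, "z": 0, "ax": 0, "ay": 0, "az": 0}, {"x": 0, "y": 0, "z": 0, "ax": 0, "ay": 0, "az": 0}]'

```text
time_s: 11.35
tool_pos: [0.4885, 0.0798, 0.0709]
tool_rot: [180.0, -0.3, 83.8]
force: [1.2, 9.8, -2.3]
grip_width: 0.0437
grasp_force: 40.0
```

Call:
jog_arm --motion '[{"x": -0.06, "y": 0, "z": 0, "ax": 0, "ay": 0, "az": 0}, {"x": -0.06, "y": 0, "z": 0, "ax": 0, "ay": 0, "az": 0}, {"x": -0.06, "y": 0, "z": 0, "ax": 0, "ay": 0, "az": 0}, {"x": -0.06, "y": 0, "z": 0, "ax": 0, "ay": 0, "az": 0}, {"x": 0, "y": 0, "z": 0, "ax": 0, "ay": 0, "az": 0}]'

```text
time_s: 11.85
tool_pos: [0.4882, 0.0775, 0.0709]
tool_rot: [180.0, -0.3, 83.8]
force: [0.7, 8.8, -0.9]
grip_width: 0.0437
grasp_force: 40.0
```

Call:
jog_arm --motion '[{"x": -0.04, "y": 0, "z": 0, "ax": 0, "ay": 0, "az": 0}, {"x": -0.04, "y": 0, "z": 0, "ax": 0, "ay": 0, "az": 0}, {"x": -0.04, "y": 0, "z": 0, "ax": 0, "ay": 0, "az": 0}, {"x": -0.04, "y": 0, "z": 0, "ax": 0, "ay": 0, "az": 0}, {"x": 0, "y": 0, "z": 0, "ax": 0, "ay": 0, "az": 0}]'

```text
time_s: 12.35
tool_pos: [0.4882, 0.0769, 0.0709]
tool_rot: [179.9, -0.4, 83.9]
force: [0.8, 10.4, -2.7]
grip_width: 0.0439
grasp_force: 40.0
```

Call:
jog_arm --motion '[{"x": -0.04, "y": 0, "z": 0, "ax": 0, "ay": 0, "az": 0}, {"x": -0.04, "y": 0, "z": 0, "ax": 0, "ay": 0, "az": 0}, {"x": 0, "y": 0, "z": 0, "ax": 0, "ay": 0, "az": 0}, {"x": 0, "y": 0, "z": 0, "ax": 0, "ay": 0, "az": 0}, {"x": 0, "y": 0, "z": 0, "ax": 0, "ay": 0, "az": 0}]'

```text
time_s: 12.85
tool_pos: [0.4881, 0.0769, 0.071]
tool_rot: [179.9, -0.5, 83.9]
force: [1.4, 12.9, -1.5]
grip_width: 0.0441
grasp_force: 40.0
```

The stop is felt: the tool halts at y = 0.0769 while force rises to about 13 N. I keep that push and lower.

Call:
jog_arm --motion '[{"x": 0, "y": 0, "z": 0.3, "ax": 0, "ay": 0, "az": 0}, {"x": 0, "y": 0, "z": 0.3, "ax": 0, "ay": 0, "az": 0}, {"x": 0, "y": 0, "z": 0.3, "ax": 0, "ay": 0, "az": 0}, {"x": 0, "y": 0, "z": 0.2, "ax": 0, "ay": 0, "az": 0}, {"x": 0, "y": 0, "z": 0.1, "ax": 0, "ay": 0, "az": 0}]'

```text
time_s: 13.35
tool_pos: [0.489, 0.0768, 0.0597]
tool_rot: [179.8, -0.4, 83.9]
force: [1.3, 12.1, 2.6]
grip_width: 0.0436
grasp_force: 40.0
```

Call:
jog_arm --motion '[{"x": 0, "y": 0, "z": 0.3, "ax": 0, "ay": 0, "az": 0}, {"x": 0, "y": 0, "z": 0.4, "ax": 0, "ay": 0, "az": 0}, {"x": 0, "y": 0, "z": 0.4, "ax": 0, "ay": 0, "az": 0}, {"x": 0, "y": 0, "z": 0.4, "ax": 0, "ay": 0, "az": 0}, {"x": 0, "y": 0, "z": 0.3, "ax": 0, "ay": 0, "az": 0}]'

```text
time_s: 13.85
tool_pos: [0.4894, 0.0769, 0.0418]
tool_rot: [179.8, -0.5, 83.9]
force: [1.8, 10.6, 2.2]
grip_width: 0.0435
grasp_force: 40.0
```

Call:
jog_arm --motion '[{"x": 0, "y": 0, "z": 0.15, "ax": 0, "ay": 0, "az": 0}, {"x": 0, "y": 0, "z": 0.15, "ax": 0, "ay": 0, "az": 0}, {"x": 0, "y": 0, "z": 0.1, "ax": 0, "ay": 0, "az": 0}, {"x": 0, "y": 0, "z": 0.1, "ax": 0, "ay": 0, "az": 0}, {"x": 0, "y": 0, "z": 0, "ax": 0, "ay": 0, "az": 0}]'

```text
time_s: 14.35
tool_pos: [0.4894, 0.0769, 0.0368]
tool_rot: [179.8, -0.5, 83.9]
force: [2.3, 12.0, 1.2]
grip_width: 0.0436
grasp_force: 40.0
```

Call:
jog_arm --motion '[{"x": 0, "y": 0, "z": 0.08, "ax": 0, "ay": 0, "az": 0}, {"x": 0, "y": 0, "z": 0.08, "ax": 0, "ay": 0, "az": 0}, {"x": 0, "y": 0, "z": 0.07, "ax": 0, "ay": 0, "az": 0}, {"x": 0, "y": 0, "z": 0.05, "ax": 0, "ay": 0, "az": 0}, {"x": 0, "y": 0, "z": 0, "ax": 0, "ay": 0, "az": 0}]'

```text
time_s: 14.85
tool_pos: [0.4894, 0.0769, 0.0341]
tool_rot: [179.8, -0.5, 83.9]
force: [2.1, 12.5, 2.0]
grip_width: 0.0438
grasp_force: 40.0
```

Call:
jog_arm --motion '[{"x": 0, "y": 0, "z": 0.05, "ax": 0, "ay": 0, "az": 0}, {"x": 0, "y": 0, "z": 0.05, "ax": 0, "ay": 0, "az": 0}, {"x": 0, "y": 0, "z": 0.05, "ax": 0, "ay": 0, "az": 0}, {"x": 0, "y": 0, "z": 0, "ax": 0, "ay": 0, "az": 0}, {"x": 0, "y": 0, "z": 0, "ax": 0, "ay": 0, "az": 0}]'

```text
time_s: 15.35
tool_pos: [0.4895, 0.0769, 0.0335]
tool_rot: [179.8, -0.4, 83.9]
force: [-0.4, 10.9, 9.4]
grip_width: 0.0437
grasp_force: 40.0
```

Carrier seated (fz ≈ 9 N at the expected height). I ease the down-force, then let go.

Call:
jog_arm --motion '[{"x": 0, "y": 0, "z": -0.05, "ax": 0, "ay": 0, "az": 0}, {"x": 0.05, "y": 0, "z": -0.05, "ax": 0, "ay": 0, "az": 0}, {"x": 0.05, "y": 0, "z": 0, "ax": 0, "ay": 0, "az": 0}, {"x": 0, "y": 0, "z": 0, "ax": 0, "ay": 0, "az": 0}, {"x": 0, "y": 0, "z": 0, "ax": 0, "ay": 0, "az": 0}]'

```text
time_s: 15.85
tool_pos: [0.4895, 0.0769, 0.0336]
tool_rot: [179.8, -0.4, 83.9]
force: [0.7, 9.4, 3.1]
grip_width: 0.0435
grasp_force: 40.0
```

```bash
python3 - <<'E'
from h import *
s=env.read_camera("side")[:,:,::-1]; t=env.read_camera("top")[:,:,::-1]; w=env.read_camera("wrist")[:,:,::-1]
z=lambda a:cv2.resize(a[120:250,100:260],None,fx=2.5,fy=2.5,interpolation=cv2.INTER_CUBIC)
z2=lambda a:cv2.resize(a[150:280,90:250],None,fx=2.5,fy=2.5,interpolation=cv2.INTER_CUBIC)
w=cv2.resize(w[190:320,180:340],None,fx=2.5,fy=2.5)
cv2.imwrite("pics/m.png",np.hstack([z(s),w])[:, :800])
E
```

```text
(no output)
```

View pics/m.png

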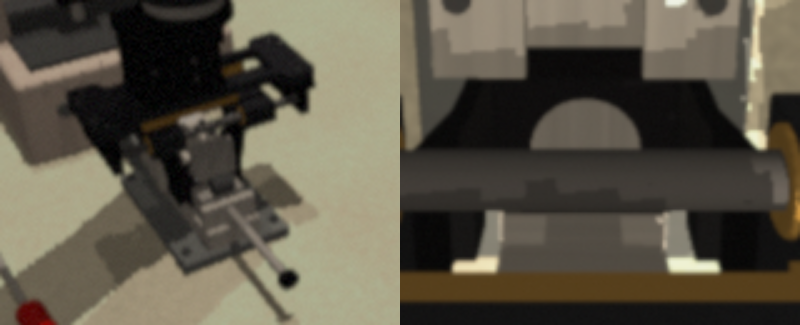

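The left half shows the follower fully back, with its rod out to (288,278). The right half shows the carrier square behind the lips, disc at (585,130), centred in the slot. Releasing.

Call:
jog_arm --motion '[{"x": 0, "y": 0, "z": 0, "ax": 0, "ay": 0, "az": 0}, {"x": 0, "y": 0, "z": 0, "ax": 0, "ay": 0, "az": 0}, {"x": 0, "y": 0, "z": 0, "ax": 0, "ay": 0, "az": 0}, {"x": 0, "y": 0, "z": 0, "ax": 0, "ay": 0, "az": 0}, {"x": 0, "y": 0, "z": 0, "ax": 0, "ay": 0, "az": 0}]' --claw 1

```text
time_s: 16.5
tool_pos: [0.4877, 0.0713, 0.0321]
tool_rot: [-180.0, 0.0, 83.7]
force: [-0.6, -0.1, -0.0]
grip_width: 0.0755
grasp_force: 0.0
```

Call:
jog_arm --motion '[{"x": 0, "y": 0, "z": 0, "ax": 0, "ay": 0, "az": 0}, {"x": 0, "y": 0, "z": -1, "ax": 0, "ay": 0, "az": 0}, {"x": 0, "y": 0, "z": -2, "ax": 0, "ay": 0, "az": 0}, {"x": 0, "y": 0, "z": -3, "ax": 0, "ay": 0, "az": 0}, {"x": 0, "y": 0, "z": -3, "ax": 0, "ay": 0, "az": 0}]'

```text
time_s: 17.0
tool_pos: [0.4875, 0.072, 0.1236]
tool_rot: [-180.0, -0.0, 83.7]
force: [0.2, 0.0, 0.4]
grip_width: 0.0868
grasp_force: 0.0
```

Call:
jog_arm --motion '[{"x": 0, "y": 0, "z": -3, "ax": 0, "ay": 0, "az": 0}, {"x": -3, "y": 0, "z": -2, "ax": 0, "ay": 0, "az": 0}, {"x": -4, "y": 0, "z": 0, "ax": 0, "ay": 0, "az": 0}, {"x": -4, "y": 0, "z": 0, "ax": 0, "ay": 0, "az": 0}, {"x": -3, "y": 0, "z": 0, "ax": 0, "ay": 0, "az": 0}]'

```text
time_s: 17.5
tool_pos: [0.4722, -0.07, 0.1733]
tool_rot: [179.9, 0.1, 83.6]
force: [0.3, 0.4, -0.4]
grip_width: 0.0871
grasp_force: 0.0
```

```bash
python3 - <<'E'
from h import *
s=env.read_camera("side")[:,:,::-1]; t=env.read_camera("top")[:,:,::-1]
cv2.imwrite("pics/top9.png",t);cv2.imwrite("pics/side9.png",s)
z=cv2.resize(s[120:250,100:260],None,fx=2.5,fy=2.5,interpolation=cv2.INTER_CUBIC)
y=cv2.resize(t[150:280,90:250],None,fx=2.5,fy=2.5,interpolation=cv2.INTER_CUBIC)
cv2.imwrite("pics/m9.png",np.hstack([z,y]))
E
```

```text
(no output)
```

View pics/m9.png

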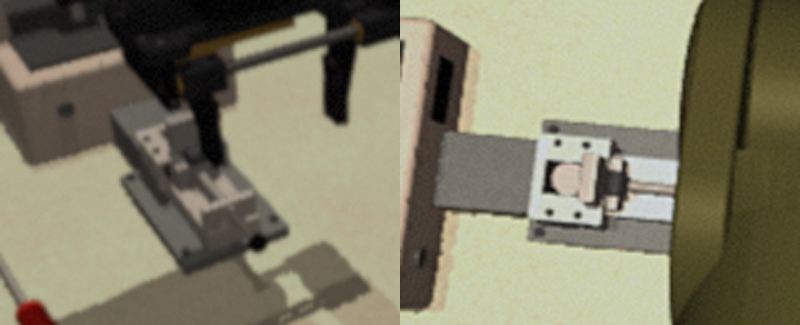

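The carrier is home under the lips, with its disc at (565,180) in the right half. The follower has closed behind it, about 33 mm back by pixel shift. The arm is clear, so I'll check the numbers and hand in.

```bash
python3 - <<'E'
from h import *
p=env.camera_params("top");w=onz(p,165/2.5+90,180/2.5+150,.055)[:2]-[.4955,.1427]
a=np.radians(83.6);ex=np.array([np.cos(a),np.sin(a)]);print("disc in feeder mm",(w@ex*1e3).round(1),(w@[-ex[1],ex[0]]*1e3).round(1))
print(env.sign_off())
E
```

```text
disc in feeder mm -14.4 1.3
the job is handed in; nothing more can be done
None
```

The small carrier appears to be home under the lips against the front stop, with the follower closed behind it at about 33 mm and the arm clear. The job was handed in at about 18 s and returned no verdict. My last rough camera reading put the carrier centre at feeder x = -14.4 mm (window -21 to -16), which is within pixel and calibration error of home, so the final position isn't measured to tolerance.

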